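# Hang the parts pail on the safety hook

## Robot

A 7-joint arm with a two-finger parallel gripper is mounted at the origin on a cart in front of the work surface, level with it; the furniture and walls round the work are solid. World frame = base frame: x ahead of the robot, y to its left, z up, the work surface at z = 0. Lengths are in mm, angles in rad, forces in N, time in s.
With the tool pointing down it reaches from about 425 to 950 mm from the base axis. Payload 4.7 kg.
Tool frame: the origin (TCP) lies on the centre line of the jaws, within the pads' length; the fingertips stand 14 mm ahead of it and the grasp point (between the pads) lies 5 mm behind it (tips_ahead is the distance from the TCP to the fingertips, in mm); z points along the fingers, x is the direction in which the jaws open and shut, and the axes are right-handed (so a half turn about z gives the same grasp; the last joint's range is limited). The gripper opens to 87 mm and grips with 3 to 60 N. Pads are 19 mm wide; open, the fingers measure 117 mm over their backs; the gripper's body (75 mm by 190 mm) begins 51 mm behind the grasp point.
Start: joints at [1.15, 0.469, -0.049, 1.532, 0.024, 1.141, -0.082], TCP at [257.797, -623.85, 236.573] pointing down, gripper open.
Joint ranges: [-2.59, 2.59], [-0.33, 1.99], [-1.39, 1.29], [0.1, 2.45], [-1.04, 4.18], [0.21, 1.99], [-2.66, 2.66]. Speed limits (rad/s): [2.57, 2.57, 3.14, 3.14, 3.14, 3.14, 3.14].

## Interface

Orientations are given as a rotation vector (axis times angle).
In Python, from plant import get_obs, capture, job_done, tips_ahead gives the robot as it stands.
- The arm moves only by the shell command python3 -m crank 'ROWS' [FORCE]. ROWS is JSON, a list of rows, each a list of 7 numbers: the shift along the tool's x, y, z in cm, then the turn, a rotation vector about the tool's x, y, z in rad, then the opening, from 0 (shut) to 1 (fully open). A call has 1 to 8 rows; each row is the pose to reach, as a shift and turn from the pose commanded when the call began, along the tool's axes at that moment; what a row does not reach only later rows make up. A row lasts 1/10 s, in which the tool goes at most 50 mm and 8.59 degrees, less where a joint would pass 70% of its speed; a pose out of reach is approached as far as the arm can. A call with a gripper value outside its range is refused whole. The fingers move at their own pace and stop on an object; FORCE is the grip in N (left out, the last holds). Time passes only in rows, so rows that repeat a pose let the fingers close. It gives the time, the measured TCP pose, the force and the opening at its end, in the units of the state.
- get_obs(): the state, without advancing time (a new reading comes with each control period).
- capture(name): name is "side" or "top" or "wrist"; returns a dict with "color" (420x560x3 uint8, blue, green, red), "z_map" (420x560 float32, mm along the optical axis (not along the pixel's ray), 0 where there is no reading), "vertical_fov" (degrees; the focal length in pixels is half the picture's height over the tangent of half this angle, whatever the lens; pixels are square), "cx", "cy" (the principal point, pixels), "D" ([k1, k2, p1, p2, k3] as OpenCV has them; the pictures are not rectified), "cam_to_world" (4x4, takes a point from camera to world coordinates). Camera axes: x right, y down, z forward; pixel columns grow to the right and rows downward; lengths in mm; the calibration is good to about 2 mm. A picture is of the moment at which its call begins.
- job_done(): hands the job in, once; it reports no verdict.
The state is a dict: "time": time; "qpos": joint angles; "dq": joint speeds; "joint_efforts": joint torques, N m; "eef_pos": TCP position; "tool_rot": TCP orientation; "wrist_force": force on the tool from outside, world axes, zero at the start; "moment": the same for the moment, N m; "grip_width": finger opening in mm.
Only numpy, scipy, OpenCV 4.12 (cv2) and the standard library are available. Lean on these libraries where they do the work, as an engineer would, in place of code of your own. Each camera call takes 0.05 s, during which the arm holds its last target. There are 200 camera calls.

## Task

The little metal pail of connectors stands on the bench with its bail lying flat: swing the bail upright while the pail stays standing, then carry the pail level to the hanger stand and hang it by the middle of its bail in the yellow hook, pressing it down past the hook's sprung gate until it sits in the bottom and the gate has closed above it. The hook is clamped at an unknown height on its post, so feel your way down, never pressing on it with more than 15 N, and let the pail go only when it rests in the seat with the gate closed, without any drop. Leave the heat sink, the aluminium module and the jar of screws where they are.

Things in the scene. Friction and masses are not known exactly. Their poses are not given: they have to be found in the camera images.
- pail: open galvanised steel pail, 76 mm across the rim, 69 mm at the base, 70 mm high, loose, 0.37 to 0.52 kg with its contents and bail. Origin: centre of its underside; z up, y along the hinge line of the bail; the bail lies flat on the -x side at the start. The hinge pins sit 62 mm above the underside at y = +-42 mm.
- bail (a joint): swing angle of the bail about the pail's y axis, rad: 0 = lying flat (level, over the pail's -x side), 1.57 = upright, range 0 to 3.1. Turns freely and falls back if let go. Pushing the bail inward toward its hinge tips the pail, so swing it on a true or slightly wide arc.
- bail_grip (a point): middle of the bail's grip, 110 mm from the hinge line and parallel to it (pail's y). A bare steel waist here, 8 mm diameter, 26 mm long, goes in the hook; then a black collar (14 mm diameter) and a red end cap each side. With the bail upright it is 172 mm above the pail's underside, and the window between waist and pail rim is about 95 mm high.
- bail_cap (a point): centre of the flat outer face of the grip's red end cap on the pail's +y side; caps 18 mm diameter, 48 mm over both. Pinched end to end over the caps (closing along the grip's length) the waist stays free; the whole grip turns on the bail, so the pail can hang level below the pads. The 5 mm bail wires leave 5 mm inside the outer faces, run parallel for 42 mm, then spread to the hinge pins.
- stand: fixed hanger stand. Origin: on the bench, straight below the middle of the hook's seat; z up; +x runs from there to the post. Grey base plate 90 x 110 x 10 mm centred at x = 80 mm. From a blue collar clamped on the post a 10 mm thick (in y) arm runs at seat level to a yellow hook at x = 0; it is sprung and gives 1 mm per 6 N. The arm must pass through the bail's window: come from -x above the hook's tip, then lower.
- hook_middle (a point): fixed point over the stand's origin, 210 mm above the bench: middle of the range in which the hook is clamped (seat floor 192 to 228 mm up, not reported). Hook in the stand's xz plane, open upward: tip at x = -8.5 to -15.5 mm, shank at 8.5 to 16.5 mm, tops 31 mm above the seat floor, underside 9 mm below it. The grip goes in lying along the stand's y.
- post_top (a point): top of the stand's 18 mm post, 253 mm above the bench, 85 mm behind the seat (stand's +x)
- gate (a joint): angle of the steel spring gate across the hook's mouth, rad: 0 = shut (upper face 25 mm above the seat floor), up to 1.5 = pushed down; pivoted at the tip, spring 0.10 N m/rad. The grip must be pressed through with more than the pail's weight, 7 to 10 N in all. It yields from first touch on and snaps shut above the grip about 18 mm below first touch; the seat stops it some 4 mm further down.
- heat_sink: bystander: finned aluminium heat sink, 50 x 70 x 26 mm, loose; origin centre of underside
- rf_module: bystander: milled aluminium module with gold connectors, 53 x 92 x 19 mm, loose; origin centre of underside
- screw_jar: bystander: clear jar of screws with yellow lid, 53 mm diameter, 65 mm high, loose; origin centre of underside

How it is judged:
By the outcome, as a careful person would: the job done as asked, in the order asked, and still so for the second after the job is handed in, with the robot touching nothing.
It also fails if it takes over 72 s, if anything falls off the work surface, if the arm or the gripper's body presses on something with over 40 N, if the wrist force passes 120 N, or if a joint passes its speed limit or range.

## Working session

There is one attempt and no reset: what is moved stays moved. The work goes in short steps, Python scripts to look and compute and a shell command to move; the robot and the scene stay as the last step left them, time stands still between calls to the robot, and variables do not carry over. Pictures are saved under pics/ and viewed, about 8 in all and at most 12, crops included, and the job is handed in when it is done.

```bash
ls; mkdir -p pics; cat > h.py <<'E'
import numpy as np,cv2
from plant import get_obs,capture,job_done,tips_ahead
from scipy.spatial.transform import Rotation as R
def K(c):
    f=c["color"].shape[0]/2/np.tan(np.radians(c["vertical_fov"])/2)
    return np.array([[f,0,c["cx"]],[0,f,c["cy"]],[0,0,1.]])
def pts(c,uv,z=None,plane=None):
    uv=np.atleast_2d(np.array(uv,float))
    n=cv2.undistortPoints(uv.reshape(-1,1,2),K(c),np.array(c["D"],float)).reshape(-1,2)
    d=np.c_[n,np.ones(len(n))]; T=np.array(c["cam_to_world"])
    if plane is not None:
        w=d@T[:3,:3].T; s=(plane-T[2,3])/w[:,2]; return T[:3,3]+w*s[:,None]
    if z is None: z=c["z_map"][uv[:,1].astype(int),uv[:,0].astype(int)]
    return (d*np.reshape(z,(-1,1)))@T[:3,:3].T+T[:3,3]
def cloud(c,mask):
    v,u=np.nonzero(mask&(c["z_map"]>0)); return pts(c,np.c_[u,v])
def st():
    o=get_obs(); print("t",o["time"],"p",np.round(o["eef_pos"],1),"R\n",np.round(R.from_rotvec(o["tool_rot"]).as_matrix(),3),"F",np.round(o["wrist_force"],1),"M",np.round(o["moment"],2),"w",o["grip_width"],"q",np.round(o["qpos"],2))
    return o
E
python3 - <<'E'
from h import *
import pickle
st();print(tips_ahead)
for n in("top","side"):
    c=capture(n);pickle.dump(c,open(n+".pkl","wb"));cv2.imwrite(f"pics/{n}0.png",c["color"]);print(n,np.round(c["cam_to_world"],2).tolist())
E
```

```text
pics
t 0.0 p [ 257.5 -623.3  235.5] R
 [[ 0.382 -0.924 -0.001]
 [-0.924 -0.382  0.002]
 [-0.002  0.    -1.   ]] F [0.7 1.5 0.5] M [-0.01 -0.02  0.03] w 86.97685082496496 q [ 1.15  0.47 -0.05  1.53  0.02  1.14 -0.08]
14.0
top [[-0.03, -1.0, 0.08, 443.2], [-1.0, 0.03, -0.02, 5.32], [0.01, -0.09, -1.0, 1581.75], [0.0, 0.0, 0.0, 1.0]]
side [[-0.87, -0.4, 0.28, 218.96], [-0.49, 0.71, -0.51, 611.83], [0.01, -0.58, -0.81, 1159.03], [0.0, 0.0, 0.0, 1.0]]
```

View pics/top0.png

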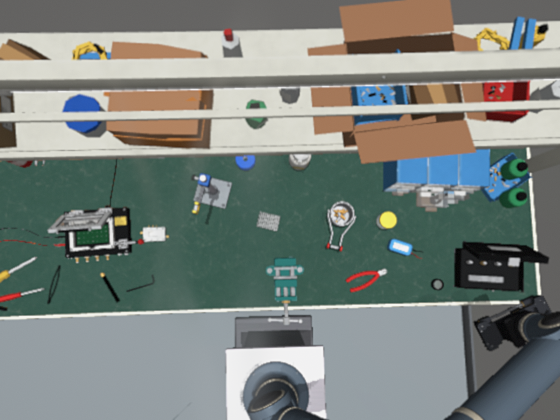

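View pics/side0.png

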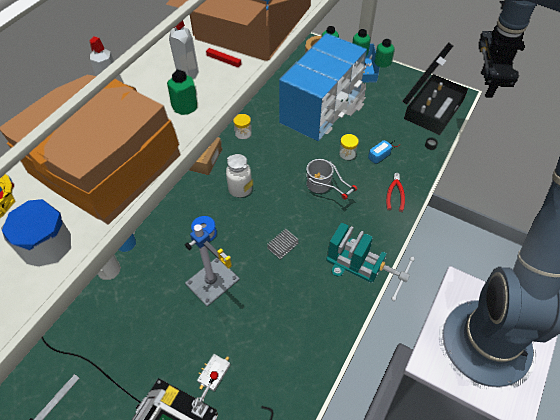

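The top view shows the pail at about (340,215) with its bail toward the robot: red caps near (335,247), the stand plate at (213,192), the yellow hook at (195,208). The side view shows the same, with nothing between pail and stand except the heat sink.

```bash
python3 - <<'E'
from h import *
import pickle
for n in("top","side"):
    c=pickle.load(open(n+".pkl","rb"));hsv=cv2.cvtColor(c["color"],cv2.COLOR_BGR2HSV);H,S,V=[hsv[...,i].astype(int) for i in range(3)]
    print(n,"f",K(c)[0,0],c["D"])
    def roi(m,u0,v0,u1,v1):
        r=np.zeros(m.shape,bool);r[v0:v1,u0:u1]=m[v0:v1,u0:u1];return r
    box={"top":dict(red=(322,235,350,256),yel=(185,195,205,218),plate=(190,170,235,212),pail=(325,198,358,232)),
         "side":dict(red=(335,180,362,205),yel=(212,245,236,272),plate=(180,255,242,305),pail=(300,155,338,196))}[n]
    red=roi(((H<8)|(H>172))&(S>120)&(V>60),*box["red"]); yel=roi((abs(H-26)<8)&(S>120)&(V>80),*box["yel"])
    for nm,m in(("red",red),("yel",yel)):
        k,l,s,cen=cv2.connectedComponentsWithStats(m.astype(np.uint8))
        for i in range(1,k):
            if s[i,4]<3: continue
            p=cloud(c,l==i)
            print(nm,s[i],np.round(cen[i],1),"depth med",np.round(np.median(p,0),1) if len(p) else None,"zrange",np.round(p[:,2].min(),1),np.round(p[:,2].max(),1), "plane",np.round(pts(c,cen[i],plane=62 if nm=="red" else 230),1))
    u0,v0,u1,v1=box["pail"];m=np.zeros(H.shape,bool);m[v0:v1,u0:u1]=1;p=cloud(c,m)
    q=p[(p[:,2]>60)&(p[:,2]<80)];print("rim",len(q),q.min(0),q.max(0),cv2.minEnclosingCircle(q[:,:2].astype(np.float32)))
    u0,v0,u1,v1=box["plate"];m=np.zeros(H.shape,bool);m[v0:v1,u0:u1]=1;p=cloud(c,m&(S<60))
    q=p[(p[:,2]>5)&(p[:,2]<15)];print("plate",len(q),cv2.minAreaRect(q[:,:2].astype(np.float32)))
    m=m&(abs(H-112)<12)&(S>150);p=cloud(c,m);print("blue",len(p),np.round(np.median(p,0),1),p[:,2].min(),p[:,2].max())
    b=dict(top=(170,150,360,260),side=(170,140,370,310))[n];im=c["color"][b[1]:b[3],b[0]:b[2]];s=4 if n=="top" else 3
    cv2.imwrite(f"pics/{n}1.png",cv2.resize(im,None,fx=s,fy=s,interpolation=cv2.INTER_CUBIC))
E
```

```text
top f 473.28565983007564 [0.04654439 0.         0.         0.         0.        ]
red [326 243   4   5  15] [327.7 245.5] depth med [ 473.2 -182.9   67.8] zrange 5.5 72.9 plane [[ 473.7 -182.8   62. ]]
red [339 246   4   5  13] [340.5 248.3] depth med [ 464.2 -222.2   68.9] zrange -3.9 79.2 plane [[ 463.4 -223.5   62. ]]
yel [195 202   5   9  19] [197.5 204.9] depth med [597.3 206.5 236.9] zrange 209.6 246.9 plane [[596.7 206.8 230. ]]
yel [193 211   5   3  10] [194.8 211.9] depth med [575.7 212.5 241.3] zrange 223.9 246.1 plane [[576.7 214.9 230. ]]
rim 185 [ 518.06615219 -273.77783146   60.25299101] [ 612.06799179 -186.26073144   78.95152873] ((562.26806640625, -225.2574462890625), 51.96531295776367)
plate 556 ((674.5716552734375, 198.18002319335938), (144.17828369140625, 122.8783187866211), 83.69232940673828)
blue 49 [663.  179.1 228.4] 221.37145200151485 235.60099713823774
side f 496.6833537427758 [-0.03779385  0.          0.          0.          0.        ]
red [352 185   5   6  15] [354.3 186.9] depth med [ 462.1 -219.4   67.4] zrange 59.5 75.7 plane [[ 464.  -223.2   62. ]]
re
[... 727 characters left out ...]
~^^^^^^^^^^^^^^
  File "h.py", line 9, in pts
    n=cv2.undistortPoints(uv.reshape(-1,1,2),K(c),np.array(c["D"],float)).reshape(-1,2)
      ~~~~~~~~~~~~~~~~~~~^^^^^^^^^^^^^^^^^^^^^^^^^^^^^^^^^^^^^^^^^^^^^^^^
cv2.error: OpenCV(4.12.0) /io/opencv/modules/calib3d/src/undistort.dispatch.cpp:347: error: (-215:Assertion failed) CV_IS_MAT(_src) && CV_IS_MAT(_dst) && (_src->rows == 1 || _src->cols == 1) && (_dst->rows == 1 || _dst->cols == 1) && _src->cols + _src->rows - 1 == _dst->rows + _dst->cols - 1 && (CV_MAT_TYPE(_src->type) == CV_32FC2 || CV_MAT_TYPE(_src->type) == CV_64FC2) && (CV_MAT_TYPE(_dst->type) == CV_32FC2 || CV_MAT_TYPE(_dst->type) == CV_64FC2) in function 'cvUndistortPointsInternal'
```

View pics/top1.png

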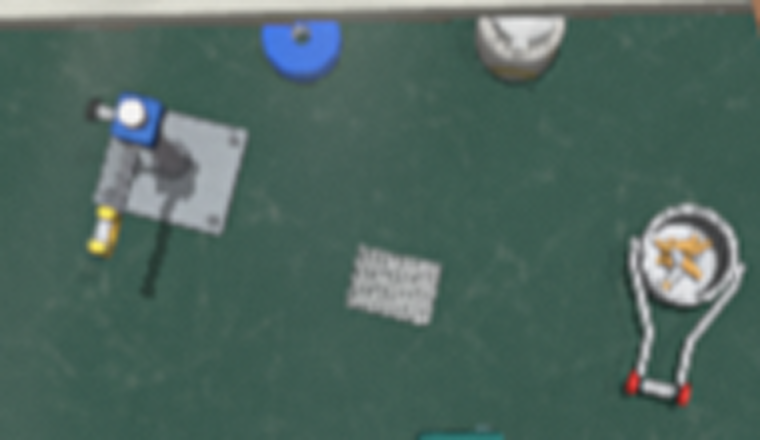

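```bash
python3 -m crank '[[-5,-6,0,0,0,0.12,1],[-9,-11,0.5,0,0,0.24,1],[-13,-15,1,0,0,0.36,1],[-17,-20,2,0,0,0.48,1],[-21,-24,3,0,0,0.6,1],[-25,-29,4,0,0,0.64,1],[-29,-33.5,4.5,0,0,0.64,1],[-30.8,-35.6,4.5,0,0,0.64,1]]' 20
python3 -m crank '[[0,0,0,0,0,0,1],[0,0,0,0,0,0,1],[0,0,0,0,0,0,1]]'
python3 - <<'E'
from h import *
import pickle
st()
c=capture("wrist");pickle.dump(c,open("w1.pkl","wb"));cv2.imwrite("pics/w1.png",c["color"])
hsv=cv2.cvtColor(c["color"],cv2.COLOR_BGR2HSV);H,S,V=[hsv[...,i].astype(int) for i in range(3)]
m=((H<8)|(H>172))&(S>120)&(V>60)
k,l,s,cen=cv2.connectedComponentsWithStats(m.astype(np.uint8))
for i in range(1,k):
    if s[i,4]>60: print(s[i],cen[i],np.round(pts(c,cen[i],plane=62),1))
t=pickle.load(open("top.pkl","rb"))
print("post",pts(t,[[203,178.2]],plane=253),"rim",pts(t,[[342.5,213.7]],plane=70))
E
```

```text
time: 0.9
eef_pos: [436.7, -266.5, 198.0]
tool_rot: [1.929, -2.479, -0.001]
wrist_force: [1.4, -0.1, 0.1]
grip_width: 87.0
time: 1.2
eef_pos: [435.8, -269.8, 198.5]
tool_rot: [1.927, -2.481, 0.0]
wrist_force: [0.4, -1.0, 0.9]
grip_width: 86.9
t 1.2 p [ 435.8 -269.8  198.5] R
 [[-0.247 -0.969 -0.   ]
 [-0.969  0.247 -0.001]
 [ 0.001  0.    -1.   ]] F [ 0.4 -1.   0.9] M [ 0.05 -0.02 -0.01] w 86.88392331888532 q [ 0.55  0.25 -0.09  1.95  0.03  0.94 -1.38]
[464 135  28   9  70] [476.91428571 139.71428571] [[ 446.8 -447.7   62. ]]
[157 173  11  21 158] [161.12658228 183.40506329] [[ 476.6 -179.1   62. ]]
[206 173  11  21 200] [211.18 183.39] [[ 465.8 -220.9   62. ]]
[ 266  214  100   70 2390] [319.4292887  245.07824268] [[ 387.3 -298.7   62. ]]
post [[669.53539093 186.85340031 253.        ]] rim [[ 573.95164531 -233.1136779    70.        ]]
```

View pics/w1.png

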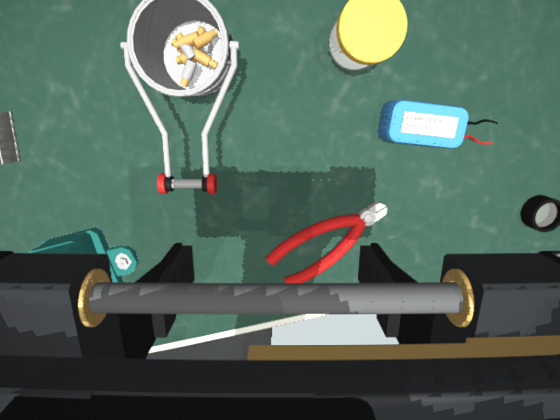

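The wrist view shows the red caps at (161,183) and (211,183), parallel to the jaws, with the pail behind them at (180,45). I'll centre over them and go down partway.

```bash
python3 -m crank '[[-2.5,-0.6,1,0,0,0,1],[-5,-1.1,3,0,0,0,1],[-7,-1.6,5,0,0,0,1],[-7.6,-1.7,6.5,0,0,0,1],[-7.6,-1.7,6.5,0,0,0,1],[-7.6,-1.7,6.5,0,0,0,1]]'
python3 - <<'E'
from h import *
import pickle
st()
c=capture("wrist");pickle.dump(c,open("w1.pkl","wb"));cv2.imwrite("pics/w2.png",c["color"])
hsv=cv2.cvtColor(c["color"],cv2.COLOR_BGR2HSV);H,S,V=[hsv[...,i].astype(int) for i in range(3)]
m=((H<8)|(H>172))&(S>120)&(V>60)
k,l,s,cen=cv2.connectedComponentsWithStats(m.astype(np.uint8))
for i in range(1,k):
    if s[i,4]>60: print(s[i],cen[i],np.round(pts(c,cen[i],plane=62),1),np.round(np.median(cloud(c,l==i),0),1))
E
```

```text
time: 1.85
eef_pos: [471.2, -200.7, 133.7]
tool_rot: [1.926, -2.481, 0.0]
wrist_force: [0.2, 0.4, -0.5]
grip_width: 86.9
t 1.85 p [ 471.2 -200.7  133.7] R
 [[-0.248 -0.969 -0.   ]
 [-0.969  0.248 -0.001]
 [ 0.001  0.    -1.   ]] F [ 0.2  0.4 -0.5] M [ 0.02  0.05 -0.03] w 86.9111005903057 q [ 0.43  0.33 -0.13  2.02  0.06  0.8  -1.56]
[240 215  10  25 223] [244.08520179 227.28699552] [[ 476.4 -180.1   62. ]] [ 478.8 -181.3   68.4]
[302 215  10  26 241] [306.4439834  227.80082988] [[ 465.4 -221.5   62. ]] [ 467.9 -221.4   68.3]
[399 254  47  24 599] [423.33055092 265.30050083] [[ 416.7 -296.5   62. ]] [ 386.7 -314.2   10.2]
[365 321  19  17 220] [373.86363636 328.83181818] [[ 373.2 -253.1   62. ]] [ 332.9 -259.9   10.6]
```

```bash
python3 -m crank '[[0,0,2.5,0,0,0,1],[0,0,5,0,0,0,1],[0,0,7,0,0,0,1],[0,0,7.6,0,0,0,1],[0,0,7.6,0,0,0,0.5],[0,0,7.6,0,0,0,0.5],[0,0,7.6,0,0,0,0.5],[0,0,7.6,0,0,0,0.5]]' 30
python3 -m crank '[[0,0,0,0,0,0,0.3],[0,0,0,0,0,0,0.3],[0,0,0,0,0,0,0.3],[0,0,0,0,0,0,0.3]]' 30
python3 -c "
from h import *
st();c=capture('wrist');cv2.imwrite('pics/w3.png',c['color'])"
```

```text
time: 2.7
eef_pos: [472.3, -199.4, 58.5]
tool_rot: [-1.929, 2.479, -0.003]
wrist_force: [-0.5, 1.3, -0.4]
grip_width: 62.7
time: 3.1
eef_pos: [471.6, -199.2, 57.7]
tool_rot: [1.929, -2.479, 0.0]
wrist_force: [-1.0, -0.3, 1.3]
grip_width: 48.3
t 3.1 p [ 471.6 -199.2   57.7] R
 [[-0.246 -0.969  0.   ]
 [-0.969  0.246 -0.   ]
 [ 0.    -0.    -1.   ]] F [-1.  -0.3  1.3] M [-0.02  0.06 -0.05] w 48.27530801772752 q [ 0.41  0.45 -0.12  2.07  0.09  0.63 -1.58]
```

View pics/w3.png

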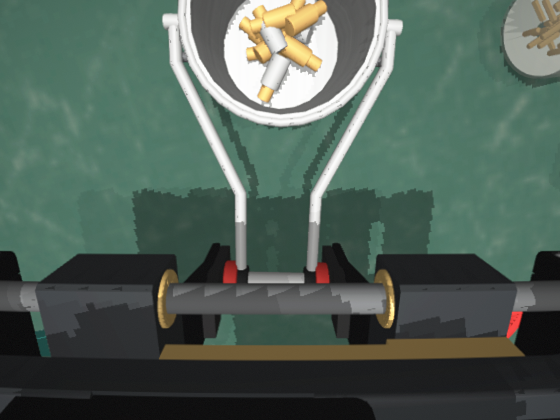

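The grip is held over both caps (48.3 mm opening, pads at (225,290) and (330,290)). Next I swing the bail on the arc, slightly wide.

```bash
python3 -m crank '[[0,0,-0.96,0,0,0,0.3],[0,-0.07,-1.93,0,0,0,0.3],[0,-0.25,-2.88,0,0,0,0.3],[0,-0.52,-3.81,0,0,0,0.3],[0,-0.87,-4.72,0,0,0,0.3],[0,-1.3,-5.6,0,0,0,0.3],[0,-1.83,-6.42,0,0,0,0.3],[0,-2.42,-7.2,0,0,0,0.3]]' 30
python3 -m crank '[[0,0,0,0,0,0,0.3],[0,0,0,0,0,0,0.3]]' 30
python3 -c "
from h import *
st();c=capture('side');cv2.imwrite('pics/s4.png',cv2.resize(c['color'][120:240,240:420],None,fx=3,fy=3))"
```

```text
time: 3.95
eef_pos: [495.4, -205.1, 130.1]
tool_rot: [1.929, -2.479, -0.0]
wrist_force: [2.2, -0.6, -2.4]
grip_width: 47.8
time: 4.15
eef_pos: [494.9, -205.1, 129.4]
tool_rot: [1.929, -2.479, -0.0]
wrist_force: [0.1, -0.4, -2.0]
grip_width: 47.9
t 4.15 p [ 494.9 -205.1  129.4] R
 [[-0.246 -0.969 -0.   ]
 [-0.969  0.246  0.   ]
 [ 0.     0.    -1.   ]] F [ 0.1 -0.4 -2. ] M [-0.08 -0.09 -0.05] w 47.93655414819111 q [ 0.42  0.37 -0.13  1.97  0.06  0.81 -1.57]
```

View pics/s4.png

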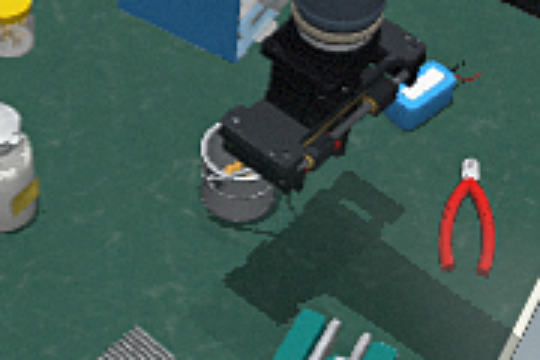

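Pail standing at (238,195), the bail partly raised. I'll continue to upright.

```bash
python3 -m crank '[[0,-0.66,-0.72,0,0,0,0.3],[0,-1.38,-1.38,0,0,0,0.3],[0,-2.16,-1.97,0,0,0,0.3],[0,-2.98,-2.5,0,0,0,0.3],[0,-3.85,-2.95,0,0,0,0.3],[0,-4.75,-3.32,0,0,0,0.3],[0,-5.68,-3.62,0,0,0,0.3],[0,-6.63,-3.83,0,0,0,0.3]]' 30
python3 -m crank '[[0,-0.97,-0.1,0,0,0,0.3],[0,-1.95,-0.1,0,0,0,0.3],[0,-1.95,-0.1,0,0,0,0.3],[0,-1.95,-0.1,0,0,0,0.3]]' 30
python3 -c "
from h import *
st();c=capture('side');cv2.imwrite('pics/s5.png',cv2.resize(c['color'][100:240,240:420],None,fx=4,fy=4))
c=capture('wrist');cv2.imwrite('pics/w5.png',c['color'])"
```

```text
time: 5.0
eef_pos: [559.9, -221.1, 167.6]
tool_rot: [1.93, -2.479, -0.001]
wrist_force: [0.5, -0.1, -3.9]
grip_width: 47.7
time: 5.4
eef_pos: [577.9, -226.0, 168.2]
tool_rot: [1.929, -2.479, -0.002]
wrist_force: [-0.5, -0.1, -4.7]
grip_width: 47.6
t 5.4 p [ 577.9 -226.   168.2] R
 [[-0.246 -0.969 -0.001]
 [-0.969  0.246  0.   ]
 [-0.     0.001 -1.   ]] F [-0.5 -0.1 -4.7] M [ 0.06  0.02 -0.03] w 47.62003083554599 q [ 0.39  0.45 -0.12  1.74  0.06  0.96 -1.57]
```

View pics/w5.png

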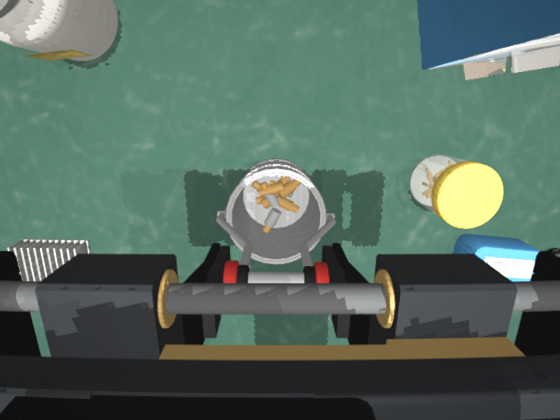

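Bail upright and the pail standing under it at (277,210). Wrist force ‑4.7 N means the pail is nearly carried. Now I lift it slowly.

```bash
python3 -m crank '[[0,0,-0.5,0,0,0,0.3],[0,0,-1.5,0,0,0,0.3],[0,0,-3,0,0,0,0.3],[0,0,-5,0,0,0.01,0.3],[0,0,-7,0,0,0.02,0.3],[0,0,-9,0,0,0.03,0.3],[0,0,-10,0,0,0.04,0.3],[0,0,-10.4,0,0,0.04,0.3]]' 35
python3 -m crank '[[0,0,0,0,0,0,0.3],[0,0,0,0,0,0,0.3],[0,0,0,0,0,0,0.3],[0,0,0,0,0,0,0.3]]'
python3 -c "
from h import *
st();c=capture('side');cv2.imwrite('pics/s6.png',cv2.resize(c['color'][40:240,220:480],None,fx=3,fy=3))"
```

```text
time: 6.3
eef_pos: [578.9, -226.3, 275.1]
tool_rot: [-1.878, 2.516, -0.005]
wrist_force: [-0.7, -0.4, -3.8]
grip_width: 47.5
time: 6.7
eef_pos: [577.9, -226.0, 271.9]
tool_rot: [1.879, -2.517, -0.002]
wrist_force: [1.1, -0.3, -3.2]
grip_width: 47.5
t 6.7 p [ 577.9 -226.   271.9] R
 [[-0.284 -0.959 -0.002]
 [-0.959  0.284  0.   ]
 [-0.     0.002 -1.   ]] F [ 1.1 -0.3 -3.2] M [ 0.08  0.02 -0.02] w 47.497953664072796 q [ 0.39  0.36 -0.11  1.62  0.04  1.17 -1.59]
```

View pics/s6.png

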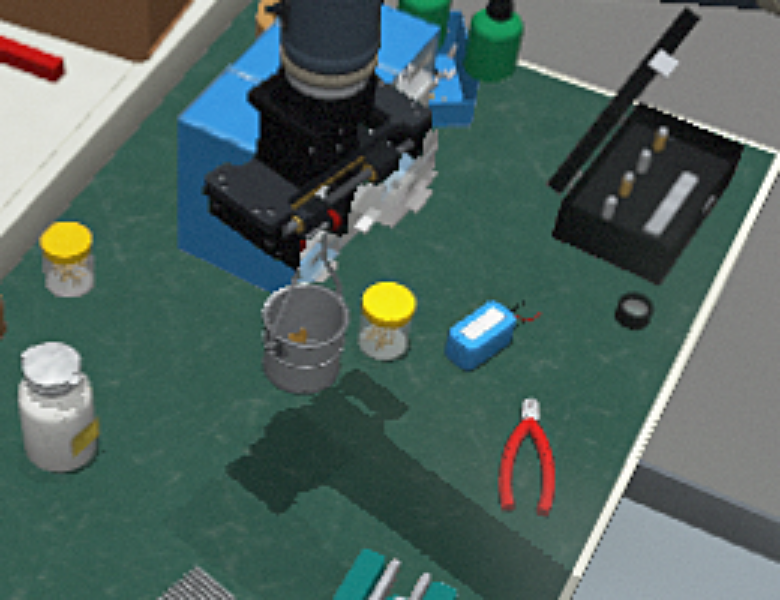

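The pail hangs level and clear of the bench (its shadow is separate). I'll carry it to the front of the stand.

```bash
python3 -m crank '[[-0.5,0.4,0,0,0,0,0.3],[-1.5,1.2,0,0,0,0,0.3],[-3,2.2,0,0,0,0,0.3],[-4.6,3.4,0,0,0,0,0.3],[-6.2,4.6,0,0,0,0,0.3],[-7.8,5.8,0,0,0,0,0.3],[-9.4,7,0,0,0,0,0.3],[-11,8.2,0,0,0,0,0.3]]'
python3 -m crank '[[-1.6,1.1,0,0,0,0,0.3],[-3.2,2.2,0,0,0,0,0.3],[-4.8,3.3,0,0,0,0,0.3],[-6.4,4.4,0,0,0,0,0.3],[-8,5.5,0,0,0,0,0.3],[-9.6,6.6,0,0,0,0,0.3],[-11.2,7.7,0,0,0,0,0.3],[-12.8,8.8,0,0,0,0,0.3]]'
python3 -m crank '[[-1.7,0.7,0,0,0,0,0.3],[-3.4,1.3,0,0,0,0,0.3],[-5.1,1.8,0,0,0,0,0.3],[-6.8,2.2,0,0,0,0,0.3],[-8.5,2.5,0,0,0,0,0.3],[-10.2,2.5,0,0,0,0,0.3],[-11.9,2.5,0,0,0,0,0.3],[-13.6,2.5,0,0,0,0,0.3]]'
python3 -m crank '[[-1.5,0,0,0,0,0,0.3],[-2.8,0,0,0,0,0,0.3],[-3.8,0,0,0,0,0,0.3],[-4.4,0,0,0,0,0,0.3],[-4.8,0,0,0,0,0,0.3],[-4.8,0,0,0,0,0,0.3],[-4.8,0,0,0,0,0,0.3],[-4.8,0,0,0,0,0,0.3]]'
python3 -m crank '[[0,0,0,0,0,0,0.3],[0,0,0,0,0,0,0.3],[0,0,0,0,0,0,0.3],[0,0,0,0,0,0,0.3],[0,0,0,0,0,0,0.3],[0,0,0,0,0,0,0.3]]'
python3 - <<'E'
from h import *
import pickle
st()
for n in("wrist","top","side"):
    c=capture(n);pickle.dump(c,open(n+"7.pkl","wb"));cv2.imwrite(f"pics/{n}7.png",c["color"])
E
```

```text
time: 7.55
eef_pos: [529.9, -94.9, 273.1]
tool_rot: [-1.881, 2.516, -0.0]
wrist_force: [0.4, 0.5, -4.3]
grip_width: 47.8
time: 8.35
eef_pos: [481.5, 52.4, 273.1]
tool_rot: [-1.881, 2.516, -0.001]
wrist_force: [0.6, 0.4, -3.5]
grip_width: 47.5
time: 9.15
eef_pos: [496.3, 189.6, 273.2]
tool_rot: [-1.881, 2.516, -0.001]
wrist_force: [-0.1, -1.2, -4.2]
grip_width: 47.8
time: 9.95
eef_pos: [511.3, 233.2, 272.8]
tool_rot: [1.878, -2.518, 0.001]
wrist_force: [-0.3, -0.1, -3.9]
grip_width: 47.6
time: 10.55
eef_pos: [511.3, 233.9, 272.8]
tool_rot: [-1.879, 2.517, -0.0]
wrist_force: [0.5, 0.4, -3.7]
grip_width: 47.5
t 10.55 p [511.3 233.9 272.8] R
 [[-0.284 -0.959  0.   ]
 [-0.959  0.284 -0.   ]
 [ 0.    -0.    -1.   ]] F [ 0.5  0.4 -3.7] M [ 0.06  0.04 -0.  ] w 47.50500155624617 q [-0.19  0.28 -0.39  1.74  0.12  1.14 -2.47]
```

View pics/wrist7.png

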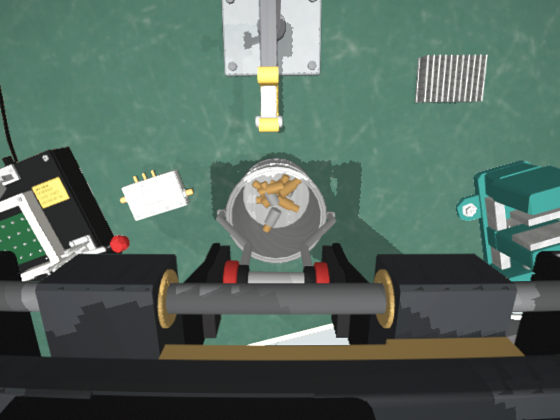

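The wrist view shows the hook straight ahead: tip at (269,124), shank at (268,74), arm running up at u≈268, so I'm slightly off centre (grip at u≈277). I'll measure it.

```bash
python3 - <<'E'
from h import *
import pickle
o=get_obs();p0=o["eef_pos"];Rt=R.from_rotvec(o["tool_rot"]).as_matrix()
for n,b in(("wrist",(245,55,295,140)),("top",(185,195,210,218)),("side",(205,235,245,275))):
    c=pickle.load(open(n+"7.pkl","rb"));hsv=cv2.cvtColor(c["color"],cv2.COLOR_BGR2HSV);H,S,V=[hsv[...,i].astype(int) for i in range(3)]
    m=np.zeros(H.shape,bool);u0,v0,u1,v1=b;m[v0:v1,u0:u1]=1
    m&=(abs(H-26)<8)&(S>110)&(V>80)
    k,l,s,cen=cv2.connectedComponentsWithStats(m.astype(np.uint8))
    for i in range(1,k):
        if s[i,4]<8: continue
        p=cloud(c,l==i);zt=np.percentile(p[:,2],80);q=p[p[:,2]>zt-6]
        pl=pts(c,cen[i],plane=243)[0]
        print(n,s[i],np.round(cen[i],1),"z p5,50,80,95",np.round(np.percentile(p[:,2],[5,50,80,95]),1),"plane243",np.round(pl,1),"tool",np.round(Rt.T@(pl-p0),1),"topmed tool",np.round(Rt.T@(np.median(q,0)-p0),1))
c=pickle.load(open("wrist7.pkl","rb"))
g=np.array([[266,10],[271,60],[223,10]]);
E
```

```text
wrist [259  66  19   4  41] [268.2  67.5] z p5,50,80,95 [239.6 241.1 242.1 242.7] plane243 [605.5 209.4 243. ] tool [ -3.3 -97.4  29.8] topmed tool [ -3.4 -97.7  31.7]
wrist [257  75  22  41 170] [269.9  84.9] z p5,50,80,95 [  2.9 239.6 241.3 242. ] plane243 [597.5 210.9 243. ] tool [ -2.5 -89.3  29.8] topmed tool [ -3.7 -91.4  32. ]
wrist [260 118  18   3  52] [268.2 119. ] z p5,50,80,95 [239.7 240.8 241.5 241.9] plane243 [582.  216.5 243. ] tool [ -3.5 -72.8  29.8] topmed tool [ -3.5 -72.7  32. ]
wrist [259 127  20   5  63] [268.7 129.8] z p5,50,80,95 [  0.6 240.1 241.1 241.9] plane243 [576.8 217.9 243. ] tool [ -3.2 -67.4  29.8] topmed tool [ -3.6 -67.6  32. ]
top [192 202   8  12  36] [196.2 207.9] z p5,50,80,95 [210.  237.8 241.4 244.7] plane243 [586.8 208.6 243. ] tool [  2.8 -79.6  29.8] topmed tool [  1.3 -80.6  31.9]
side [235 267  10   8  12] [239.7 270.7] z p5,50,80,95 [352.  354.4 355.2 357.4] plane243 [537.7 231.8 243. ] tool [ -5.5 -26.   29.8] topmed tool [-38.4  24.8 -81.6]
```

```bash
python3 - <<'E'
from h import *
import pickle
o=get_obs();p0=np.array(o["eef_pos"]);Rt=R.from_rotvec(o["tool_rot"]).as_matrix()
c=pickle.load(open("wrist7.pkl","rb"));hsv=cv2.cvtColor(c["color"],cv2.COLOR_BGR2HSV);H,S,V=[hsv[...,i].astype(int) for i in range(3)]
m=((H<8)|(H>172))&(S>120)&(V>60);m[:250]=0;m[300:]=0
k,l,s,cen=cv2.connectedComponentsWithStats(m.astype(np.uint8))
for i in range(1,k):
    if s[i,4]<20: continue
    q=cloud(c,l==i);print(s[i],cen[i],"depth tool",np.round(Rt.T@(np.median(q,0)-p0),1) if len(q) else 0,"plane",np.round(Rt.T@(pts(c,cen[i],plane=278)[0]-p0),1))
E
```

```text
[112 250  11   3  26] [117.11538462 250.80769231] depth tool [-165.    62.3  174.5] plane [-72.5 -15.4  -5.2]
[223 260  16  23 317] [230.21766562 271.41955836] depth tool [-20.4  -6.7  -8.4] plane [-20.7  -5.2  -5.2]
[314 262  16  21 288] [321.53125    272.26736111] depth tool [21.2 -6.2 -8.2] plane [21.6 -4.8 -5.2]
```

```bash
python3 -m crank '[[-0.1,-0.3,0,0,0,0,0.3],[-0.2,-1.2,0,0,0,0,0.3],[-0.3,-2.4,0,0,0,0,0.3],[-0.35,-3.6,0,0,0,0,0.3],[-0.35,-4.8,0,0,0,0,0.3],[-0.35,-6,0,0,0,0,0.3],[-0.35,-7,0,0,0,0,0.3],[-0.35,-7.7,0,0,0,0,0.3]]'
python3 -m crank '[[0,-0.3,0.2,0,0,0,0.3],[0,-0.5,0.6,0,0,0,0.3],[0,-0.5,1,0,0,0,0.3],[0,-0.5,1,0,0,0,0.3],[0,-0.5,1,0,0,0,0.3],[0,-0.5,1,0,0,0,0.3],[0,-0.5,1,0,0,0,0.3],[0,-0.5,1,0,0,0,0.3]]'
python3 - <<'E'
from h import *
import pickle
st()
for n in("wrist","top","side"):
    c=capture(n);pickle.dump(c,open(n+"8.pkl","wb"));cv2.imwrite(f"pics/{n}8.png",c["color"])
E
```

```text
time: 11.5
eef_pos: [587.2, 214.7, 272.6]
tool_rot: [1.878, -2.518, 0.0]
wrist_force: [-0.6, 1.9, -4.3]
grip_width: 47.8
time: 12.3
eef_pos: [590.9, 214.0, 263.0]
tool_rot: [-1.879, 2.517, -0.0]
wrist_force: [-0.3, -0.2, -3.9]
grip_width: 47.5
t 12.3 p [590.9 214.  263. ] R
 [[-0.284 -0.959  0.   ]
 [-0.959  0.284  0.   ]
 [-0.    -0.    -1.   ]] F [-0.3 -0.2 -3.9] M [ 0.06 -0.01  0.05] w 47.5451562107211 q [-0.15  0.4  -0.36  1.6   0.15  1.17 -2.4 ]
```

View pics/wrist8.png

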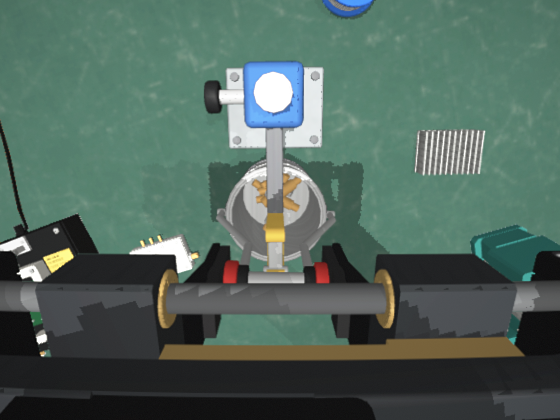

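The wrist view shows the arm at u≈275 and the post top at (273,92), with the shank at (275,229) and the grip over the mouth. A check on the fore-aft offset before going down:

```bash
python3 - <<'E'
from h import *
import pickle
o=get_obs();p0=np.array(o["eef_pos"]);Rt=R.from_rotvec(o["tool_rot"]).as_matrix()
c=pickle.load(open("wrist8.pkl","rb"));T=lambda u,z:np.round((pts(c,u,plane=z)-p0)@Rt,1)
print("post (want y-85)",T([[273,92]],253),pts(c,[[273,92]],plane=253))
hsv=cv2.cvtColor(c["color"],cv2.COLOR_BGR2HSV);H,S,V=[hsv[...,i].astype(int) for i in range(3)]
m=(abs(H-26)<8)&(S>110)&(V>80);m[:210]=0;m[285:]=0;m[:,:258]=0;m[:,295:]=0
q=cloud(c,m);q=q[q[:,2]>225];t=(q-p0)@Rt
t=t[np.argsort(t[:,1])];print(len(t));h=q[:,2]>238
tt=(q[h]-p0)@Rt;print("x",np.percentile(tt[:,0],[2,50,98]),"y",np.round(np.percentile(tt[:,1],[0,5,25,50,75,95,100]),1),"z med",np.median(q[h][:,2]))
E
```

```text
post (want y-85) [[ -0.9 -84.8   9.9]] [[672.4782984  190.70464132 253.        ]]
429
x [-4.88094468 -0.0952503   4.15781186] y [-16.8 -16.5 -15.3 -13.3 -11.1   8.7   9.2] z med 241.54402235348948
```

Centred (shank face 8.5–16.8 mm ahead, x within 0.2 mm). Lowering toward first touch, expected near TCP z≈236.

```bash
python3 -m crank '[[0,0,0.4,0,0,0,0.3],[0,0,0.9,0,0,0,0.3],[0,0,1.4,0,0,0,0.3],[0,0,1.8,0,0,0,0.3],[0,0,2.1,0,0,0,0.3],[0,0,2.2,0,0,0,0.3],[0,0,2.2,0,0,0,0.3]]'
for i in 1; do python3 -m crank '[[0,0,0.1,0,0,0,0.3],[0,0,0.2,0,0,0,0.3],[0,0,0.2,0,0,0,0.3]]'; done
python3 -m crank '[[0,0,0.1,0,0,0,0.3],[0,0,0.2,0,0,0,0.3],[0,0,0.2,0,0,0,0.3]]'
python3 -m crank '[[0,0,0.1,0,0,0,0.3],[0,0,0.2,0,0,0,0.3],[0,0,0.2,0,0,0,0.3]]'
python3 -m crank '[[0,0,0.1,0,0,0,0.3],[0,0,0.2,0,0,0,0.3],[0,0,0.2,0,0,0,0.3]]'
```

```text
time: 13.15
eef_pos: [590.8, 213.9, 240.7]
tool_rot: [1.879, -2.517, 0.0]
wrist_force: [-0.4, 0.4, -4.3]
grip_width: 47.4
time: 13.45
eef_pos: [590.8, 213.9, 238.8]
tool_rot: [1.879, -2.517, 0.0]
wrist_force: [-0.6, -1.2, -4.3]
grip_width: 47.5
time: 13.75
eef_pos: [591.0, 214.0, 236.9]
tool_rot: [-1.879, 2.517, -0.0]
wrist_force: [0.7, -0.0, -2.7]
grip_width: 47.4
time: 14.05
eef_pos: [591.0, 214.0, 235.1]
tool_rot: [-1.879, 2.517, -0.0]
wrist_force: [-0.8, -0.2, -1.7]
grip_width: 47.5
time: 14.35
eef_pos: [591.0, 214.0, 233.2]
tool_rot: [-1.879, 2.517, -0.0]
wrist_force: [-1.0, -0.3, 0.8]
grip_width: 47.9
```

First touch came near z≈238. Continuing in small steps, watching the force.

```bash
python3 -m crank '[[0,0,0.1,0,0,0,0.3],[0,0,0.2,0,0,0,0.3],[0,0,0.2,0,0,0,0.3]]'
python3 -m crank '[[0,0,0.1,0,0,0,0.3],[0,0,0.2,0,0,0,0.3],[0,0,0.2,0,0,0,0.3]]'
```

```text
time: 14.65
eef_pos: [591.3, 214.0, 231.2]
tool_rot: [-1.879, 2.516, -0.001]
wrist_force: [-0.2, -0.2, 2.1]
grip_width: 47.5
time: 14.95
eef_pos: [591.6, 214.0, 229.2]
tool_rot: [-1.878, 2.516, -0.001]
wrist_force: [2.7, -0.4, 4.3]
grip_width: 47.6
```

```bash
python3 -m crank '[[0,0,0.1,0,0,0,0.3],[0,0,0.2,0,0,0,0.3],[0,0,0.2,0,0,0,0.3]]'
```

```text
time: 15.25
eef_pos: [591.6, 213.9, 227.1]
tool_rot: [-1.878, 2.516, -0.001]
wrist_force: [1.8, -0.1, 4.5]
grip_width: 47.5
```

```bash
python3 -m crank '[[0,0,0.1,0,0,0,0.3],[0,0,0.2,0,0,0,0.3],[0,0,0.2,0,0,0,0.3]]'
python3 -m crank '[[0,0,0.1,0,0,0,0.3],[0,0,0.1,0,0,0,0.3]]'
```

```text
time: 15.55
eef_pos: [591.5, 213.8, 224.9]
tool_rot: [-1.878, 2.517, -0.001]
wrist_force: [5.0, -0.6, 2.5]
grip_width: 47.7
time: 15.75
eef_pos: [591.3, 213.7, 223.8]
tool_rot: [-1.879, 2.517, -0.001]
wrist_force: [4.9, -0.1, 4.2]
grip_width: 47.3
```

```bash
python3 -m crank '[[0,0,0.1,0,0,0,0.3],[0,0,0.1,0,0,0,0.3]]'
```

```text
time: 15.95
eef_pos: [591.2, 213.7, 222.7]
tool_rot: [-1.879, 2.517, -0.001]
wrist_force: [5.1, -0.6, 4.2]
grip_width: 47.6
```

```bash
python3 -m crank '[[0,0,0.1,0,0,0,0.3],[0,0,0.1,0,0,0,0.3]]'
```

```text
time: 16.15
eef_pos: [591.1, 213.7, 221.6]
tool_rot: [-1.879, 2.517, -0.001]
wrist_force: [4.3, -0.1, 3.6]
grip_width: 47.4
```

```bash
python3 -m crank '[[0,0,0.1,0,0,0,0.3],[0,0,0.1,0,0,0,0.3]]'
```

```text
time: 16.35
eef_pos: [591.1, 213.6, 220.5]
tool_rot: [1.879, -2.518, 0.001]
wrist_force: [4.0, -1.7, 2.7]
grip_width: 47.7
```

```bash
python3 -m crank '[[0,0,0.1,0,0,0,0.3],[0,0,0.1,0,0,0,0.3]]'
```

```text
time: 16.55
eef_pos: [591.0, 213.5, 219.4]
tool_rot: [1.879, -2.517, 0.001]
wrist_force: [4.7, -0.8, 3.0]
grip_width: 47.6
```

```bash
python3 -m crank '[[0,0,0.1,0,0,0,0.3],[0,0,0.1,0,0,0,0.3]]'
```

```text
time: 16.75
eef_pos: [591.0, 213.5, 218.3]
tool_rot: [1.879, -2.517, 0.001]
wrist_force: [4.7, -1.1, 2.1]
grip_width: 47.5
```

```bash
python3 -m crank '[[0,0,0.1,0,0,0,0.3],[0,0,0.1,0,0,0,0.3]]'
```

```text
time: 16.95
eef_pos: [590.9, 213.4, 217.2]
tool_rot: [1.879, -2.517, 0.001]
wrist_force: [6.3, -1.3, 1.5]
grip_width: 47.4
```

```bash
python3 -m crank '[[0,0,0.1,0,0,0,0.3],[0,0,0.1,0,0,0,0.3]]'
```

```text
time: 17.15
eef_pos: [590.9, 213.2, 215.6]
tool_rot: [1.878, -2.517, 0.001]
wrist_force: [6.3, -0.5, -2.5]
grip_width: 47.7
```

```bash
python3 -m crank '[[0,0,0.1,0,0,0,0.3],[0,0,0.1,0,0,0,0.3]]'
```

```text
time: 17.35
eef_pos: [588.5, 213.0, 213.2]
tool_rot: [1.875, -2.512, -0.004]
wrist_force: [-0.6, 0.5, -3.7]
grip_width: 47.8
```

```bash
python3 -m crank '[[0,0,0.05,0,0,0,0.3],[0,0,0.05,0,0,0,0.3]]'
```

```text
time: 17.55
eef_pos: [588.6, 214.1, 213.5]
tool_rot: [1.878, -2.513, -0.004]
wrist_force: [-0.5, -0.3, -4.0]
grip_width: 47.4
```

The gate has snapped past: the lateral force is gone and Fz is back to the pail's weight. Now I feel for the seat.

```bash
python3 -m crank '[[0,0,0.1,0,0,0,0.3],[0,0,0.1,0,0,0,0.3],[0,0,0.1,0,0,0,0.3]]'
```

```text
time: 17.85
eef_pos: [590.5, 214.1, 214.1]
tool_rot: [1.879, -2.517, -0.001]
wrist_force: [-0.6, -0.8, -4.3]
grip_width: 47.7
```

```bash
python3 -m crank '[[0,0,0.1,0,0,0,0.3],[0,0,0.1,0,0,0,0.3],[0,0,0.1,0,0,0,0.3]]'
```

```text
time: 18.15
eef_pos: [590.8, 213.9, 213.3]
tool_rot: [1.879, -2.517, 0.0]
wrist_force: [0.1, -0.4, -3.5]
grip_width: 47.6
```

```bash
python3 -m crank '[[0,0,0.1,0,0,0,0.3],[0,0,0.1,0,0,0,0.3],[0,0,0.1,0,0,0,0.3]]'
```

```text
time: 18.45
eef_pos: [590.9, 214.0, 212.4]
tool_rot: [-1.879, 2.517, -0.0]
wrist_force: [-0.2, 0.4, -2.7]
grip_width: 47.8
```

```bash
python3 -m crank '[[0,0,0.1,0,0,0,0.3],[0,0,0.1,0,0,0,0.3],[0,0,0.1,0,0,0,0.3]]'
```

```text
time: 18.75
eef_pos: [591.0, 214.0, 211.8]
tool_rot: [-1.879, 2.517, -0.0]
wrist_force: [-0.1, 0.7, -0.2]
grip_width: 47.4
```

```bash
python3 -m crank '[[0,0,0.05,0,0,0,0.3],[0,0,0.05,0,0,0,0.3],[0,0,0.05,0,0,0,0.3]]'
```

```text
time: 19.05
eef_pos: [591.1, 214.0, 211.3]
tool_rot: [-1.879, 2.517, -0.0]
wrist_force: [-2.2, -0.9, 3.0]
grip_width: 47.7
```

Seat found (about 5 N/mm stiff, at z≈211.6). I back off half a millimetre so that the tool carries nothing, then look before releasing.

```bash
python3 -m crank '[[0,0,-0.05,0,0,0,0.3],[0,0,-0.05,0,0,0,0.3],[0,0,-0.05,0,0,0,0.3],[0,0,-0.05,0,0,0,0.3]]'
python3 - <<'E'
from h import *
st()
s=capture("side")["color"];w=capture("wrist")["color"]
a=cv2.resize(s[190:330,140:280],(520,520),interpolation=cv2.INTER_CUBIC);b=cv2.resize(w[200:300,240:310],(275,393),interpolation=cv2.INTER_CUBIC)
o=np.zeros((520,800,3),np.uint8);o[:,:520]=a;o[:393,525:]=b;cv2.imwrite("pics/c9.png",o)
E
```

```text
time: 19.45
eef_pos: [591.0, 214.0, 211.4]
tool_rot: [-1.879, 2.517, -0.0]
wrist_force: [-0.4, 0.8, 1.1]
grip_width: 47.6
t 19.45 p [591.  214.  211.4] R
 [[-0.284 -0.959  0.   ]
 [-0.959  0.284  0.   ]
 [-0.    -0.    -1.   ]] F [-0.4  0.8  1.1] M [0.03 0.14 0.01] w 47.55548451625372 q [-0.16  0.44 -0.35  1.66  0.17  1.07 -2.42]
```

View pics/c9.png

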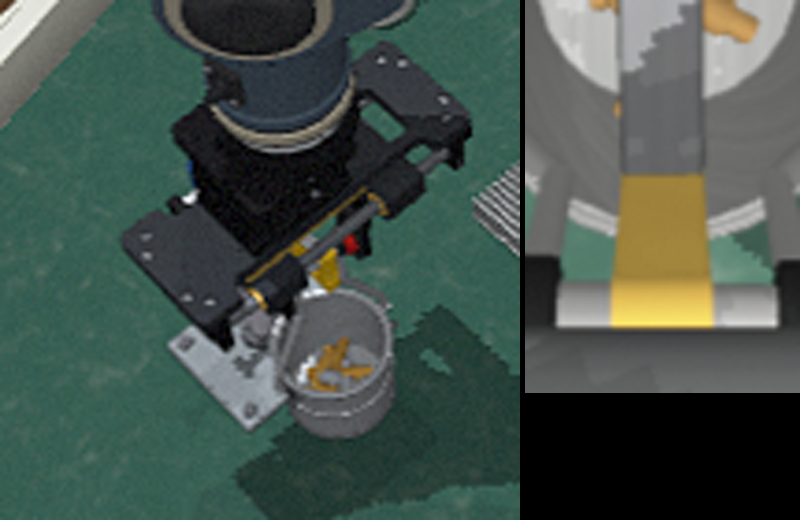

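The wrist crop shows the waist seated behind the shank, centred between the collars; the side crop shows the pail hanging level. The gate isn't visible under the gripper, but the force signature was snap at z≈215.5, seat 4 mm lower, as specified. Releasing gently.

```bash
python3 -m crank '[[0,0,0,0,0,0,0.54],[0,0,0,0,0,0,0.56],[0,0,0,0,0,0,0.6],[0,0,0,0,0,0,0.7],[0,0,0,0,0,0,0.85],[0,0,0,0,0,0,1],[0,0,0,0,0,0,1],[0,0,0,0,0,0,1]]' 5
python3 -c "
from h import *
st()"
```

```text
time: 20.35
eef_pos: [590.9, 213.9, 211.3]
tool_rot: [-1.879, 2.517, -0.0]
wrist_force: [0.6, -0.5, -0.1]
grip_width: 82.8
t 20.35 p [590.9 213.9 211.3] R
 [[-0.284 -0.959  0.   ]
 [-0.959  0.284 -0.   ]
 [ 0.    -0.    -1.   ]] F [ 0.6 -0.5 -0.1] M [ 0.04  0.   -0.04] w 82.8034712166868 q [-0.16  0.44 -0.35  1.66  0.17  1.07 -2.42]
```

```bash
python3 -m crank '[[0,0,-0.5,0,0,0,1],[0,0,-1.5,0,0,0,1],[0,0,-3,0,0,0,1],[0,0,-5,0,0,0,1],[0,0,-7,0,0,0,1],[0,0,-9,0,0,0,1],[0,0,-11,0,0,0,1],[0,0,-12,0,0,0,1]]'
python3 -m crank '[[0,2,0,0,0,0,1],[0,5,0,0,0,0,1],[0,8,0,0,0,0,1],[0,11,0,0,0,0,1],[0,13,0,0,0,0,1],[0,13,0,0,0,0,1],[0,13,0,0,0,0,1],[0,13,0,0,0,0,1]]'
python3 - <<'E'
from h import *
st()
s=capture("side")["color"];w=capture("wrist")["color"];t=capture("top")["color"]
a=cv2.resize(s[190:330,160:280],(360,420),interpolation=cv2.INTER_CUBIC)
o=np.zeros((600,800,3),np.uint8);o[:420,:360]=a;o[:420,365:785]=cv2.resize(w[0:210,170:380],(420,420),interpolation=cv2.INTER_CUBIC)
o[425:600,:350]=cv2.resize(t[165:235,185:325+0],(350,175));o[425:600,365:715]=cv2.resize(t[165:235,300:440],(350,175));cv2.imwrite("pics/c10.png",o)
E
```

```text
time: 21.15
eef_pos: [591.6, 214.5, 335.0]
tool_rot: [-1.877, 2.514, -0.002]
wrist_force: [-0.6, 0.5, 0.2]
grip_width: 87.3
time: 21.95
eef_pos: [467.5, 250.1, 331.3]
tool_rot: [-1.877, 2.519, -0.001]
wrist_force: [0.4, -0.3, 0.5]
grip_width: 87.0
t 21.95 p [467.5 250.1 331.3] R
 [[-0.286 -0.958  0.001]
 [-0.958  0.286 -0.   ]
 [ 0.    -0.001 -1.   ]] F [ 0.4 -0.3  0.5] M [ 0.04 -0.01  0.  ] w 87.00660827452572 q [-0.21  0.19 -0.42  1.73  0.08  1.25 -2.51]
```

View pics/c10.png

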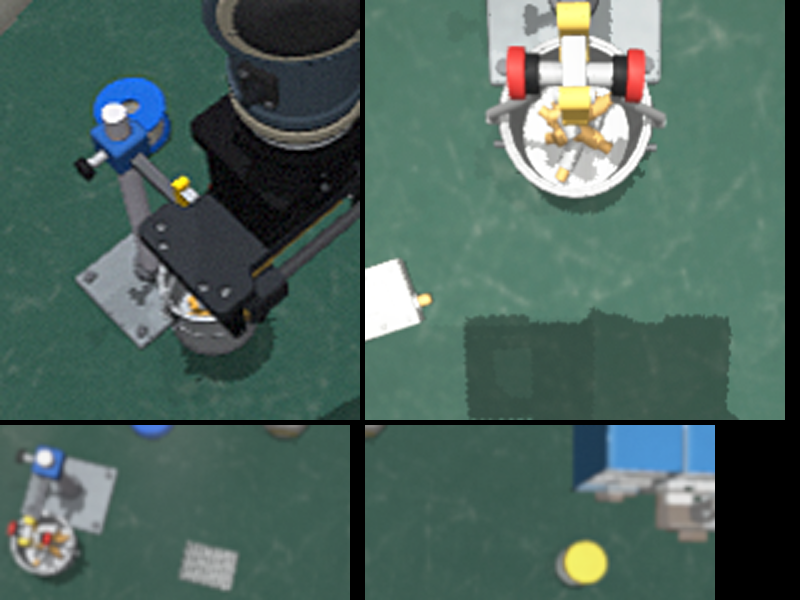

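The wrist crop shows the shut pale gate running from tip to shank over the waist, the hook between the two collars, and the pail hanging level. Heat sink, module and jar are undisturbed, so I'm handing in.

```bash
python3 -c "
from h import *
print(job_done())"
```

```text
the job is handed in; nothing more can be done
None
```

The pail is hanging by the middle of its bail in the yellow hook, with the gate closed above it. The job was handed in at about 22 s of the 72 s allowed.

- **Bail and carry:** I pinched the bail over its end caps and swung it upright on a slightly wide arc. The pail stayed standing, and I then carried it level to the stand.
- **Pressing in:** First touch was near tool (TCP) height 238 mm. The gate snapped past at about 215.5 mm and the seat stopped the grip at about 211.6 mm. From the readings between steps, the load on the hook reached about 9 N against the 15 N limit.
- **Release:** I let go with the wrist force near 0 N, so there was no drop.
- **Last checks:** The pictures show the gate lying across the mouth above the bare waist, the waist centred in the hook, and the pail hanging level. The gripper is clear of everything. The heat sink, module and jar appear where they were by eye; I did not measure their positions again.
- **Disagreements:** The gate was hidden by the gripper before release, so at that moment I relied on the force readings. It was seen closed only after I backed away. The tool also moved about 2 mm sideways for a moment when the gate snapped, then settled back.

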